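# Set the variable transformer to its orange mark and switch its output on

## Task

On the beige variable transformer, push the red post of the dial's lever round the dial with the fingertips until the lever points at the middle of the orange dot, and leave it standing there. Only then press the green output button fully down and let it come up again. Do not take the post between the fingers, do not press the button while the lever is off the orange dot, and leave everything else where it is.

Things in the scene. Friction and masses are not known exactly. Their poses are not given: they have to be found in the camera images.
- variac: variable transformer, a beige metal case fixed to the bench, 240 mm along its x, 300 mm along its y, deck (flat top) 100 mm above the bench; origin under its centre on the bench, z up. On the deck: a round pale ivory dial plate, 229 mm across and 2 mm thick, centred at (0, +30 mm), with black ticks; the turning ring with its lever; and the green button near the corner at (-55, -115 mm).
- pivot (a point): centre of the turning ring, on its vertical axis, at the dial plate's surface (102 mm above the bench). Its axes turn with the ring: x points along the lever towards the pointer's tip, z up. The ring is a black fluted disc 89 mm across and 27 mm high, with an aluminium hub on top.
- post_top (a point): centre of the top of the red upright post, 12 mm in diameter, at the outer part of the lever, 78 mm from the pivot; its top stands 52 mm above the dial plate. It stands on an aluminium arm 12 mm wide that spans from 6 to 14 mm above the dial plate and ends 82 mm from the pivot; beyond it a thin black pointer tip reaches 91 mm from the pivot.
- ring (a joint): angle of the ring in rad, growing counter-clockwise seen from above; 0 when the lever points along the case's +y. Stops at -2.3 and +2.3. It stays where it is left: dry friction asks for about 1.5 N at the post, with a little damping and no spring.
- orange_dot: flat orange sticker dot on the dial plate, 14 mm across and 1.2 mm thick, about 102 to 107 mm from the pivot, so just beyond the pointer's tip; origin under its centre. On some starts it lies towards the case's +x side of the dial, on others towards the -x side. It is the setting wanted.
- blue_dot: flat blue sticker dot of the same size on the opposite side of the dial: another setting, not wanted.
- output_top (a point): centre of the top of the green round output button, 28 mm across, in a black housing on the deck. It is pressed straight down: travel 6 mm, a spring that needs about 5 N when fully down and brings it up again.
- output (a joint): depth of the button's press in m: 0 up, 0.006 fully down.
- small_spool: small spool of solder standing on the case's deck, white flanges, 36 mm across, 30 mm high; origin under its centre. A bystander, to be left alone.
- solder_spool: solder spool standing on the bench, red flanges, 60 mm across, 45 mm high; origin under its centre. A bystander, to be left alone.
- yellow_meter: yellow multimeter lying on the bench, 170 x 85 x 43 mm high; origin under its centre. A bystander, to be left alone.
- orange_meter: orange multimeter lying on the bench, 170 x 85 x 43 mm high; origin under its centre. A bystander, to be left alone.
- pliers: pliers with teal handles lying on the bench, about 125 x 65 x 16 mm high; origin under the middle. A bystander, to be left alone.
- screwdriver: screwdriver lying on the bench, under 35 mm high. A bystander, to be left alone.
- cleaner: clear bottle with white cap standing on the bench, 60 mm across, 160 mm high; origin under its centre. A bystander, to be left alone.

How it is judged (in metres and radians):
On the way, in this order (a step that is already met when the one before it is completed fails the run):
1. the lever points at the orange dot (within 5 mm of its middle, sideways) and stands still (y of orange_dot in the frame of pivot between -0.005 and 0.005 m and x of orange_dot in the frame of pivot above 0.05 m and velocity of joint ring between -0.05 and 0.05 rad/s), for 0.3 s.
2. the output button is pressed down (at least 4.5 of its 6 mm) with the lever still at the orange dot (y of orange_dot in the frame of pivot between -0.005 and 0.005 m and x of orange_dot in the frame of pivot above 0.05 m and value of joint output above 0.0045 m), for 0.04 s.
At the end, for the whole second after the job is handed in: The lever's centre line passes within 5 mm of the middle of the orange dot, on the dot's side of the pivot; the ring is at rest; the button is up again (less than 2 mm down) (all of step 1 and value of joint output below 0.002 m); the robot touches nothing.
It fails at once if the output button is pressed (over 3 mm) while the lever is off the orange dot (value of joint output above 0.003 m and not (y of orange_dot in the frame of pivot between -0.005 and 0.005 m and x of orange_dot in the frame of pivot above 0.05 m)).
It fails at once if the post is taken between the fingers (the grasp point within 7 mm of the post's axis, at the post's height) (horizontal distance between the grasp point and post_top below 0.007 m and height (world z) of the grasp point below 0.166 m).
It fails at once if a bystander is lifted, carried or knocked away (moved by more than 20 mm) (distance of any of small_spool, solder_spool, yellow_meter, orange_meter, pliers, screwdriver, cleaner from where it was at the start of the episode above 0.02 m).
It also fails if it takes over 48 s, if anything falls off the work surface, if the arm or the gripper's body presses on something with over 40 N, if the wrist force passes 120 N, or if a joint passes its speed limit or range.

## Robot

A 6-joint arm with a two-finger parallel gripper is mounted at the origin on the work surface. World frame = base frame: x ahead of the robot, y to its left, z up, the work surface at z = 0. Lengths are in m, angles in degrees, forces in N, time in s.
With the tool pointing down it reaches from about 0.35 to 0.875 m from the base axis. Payload 4.2 kg.
Tool frame: the origin (TCP) lies at the very end of the fingers, on their centre line; the grasp point (between the pads) lies 19 mm behind it; z points along the fingers, y is the line along which they close (so a half turn about z gives the same grasp; the last joint's range is limited). The gripper opens to 87 mm and grips with 3 to 60 N. Pads are 19 mm wide; open, the fingers measure 117 mm over their backs; the gripper's body (75 mm by 190 mm) begins 51 mm behind the grasp point.
Start: joints at [-57.147, 22.042, 0.453, 0, -68.411, -14.817], TCP at [0.194, -0.594, 0.223] pointing down, gripper open.
Joint ranges: [-179.83, 179.83], [-69.29, 118.12], [-61.27, 80.66], [-181.25, 117.63], [-171.15, -9.14], [-177.46, 177.46]. Speed limits (degrees/s): [159.86, 159.86, 180, 180, 180, 180].

## Interface

Orientations are given as a 3x3 rotation matrix whose columns are the frame's x, y, z axes.
In Python, from station import sense, cams, r gives the robot as it stands. The module is installed in compiled form; this text tells all that it offers.
- The arm moves only by the tool step_arm, never from a script. Its argument "targets" is text: rows parted by semicolons, each of 4 numbers parted by spaces: the shift along the tool's x, y, z in cm, then the turn about the tool's z in degrees. In form: x y z turn; .... A call has 1 to 12 rows; each row shifts and turns the commanded pose from where the row before left it, along the tool's axes as they then stand; what a row does not reach is not made up. A row lasts 1/12 s, in which the tool goes at most 41.7 mm and 7.16 degrees, less where a joint would pass 70% of its speed; a pose out of reach is approached as far as the arm can. A call with a gripper value outside its range is refused whole. "claw" is the finger opening in cm, from 0 to 8.7, set as the call begins (left out, the last holds). The fingers move at their own pace and stop on an object; the grip force is fixed at half the most. Time passes only in rows, so rows that do not move let the fingers close. It gives the time, the measured TCP pose, the force, the opening and the grip force at its end, in the units of the state.
- sense(): the state, without advancing time (a new reading comes with each control period).
- cams.capture(name): name is "side" or "top"; returns a dict with "frame" (420x560x3 uint8, blue, green, red), "vertical_fov" (degrees; the focal length in pixels is half the picture's height over the tangent of half this angle, whatever the lens; pixels are square), "cx", "cy" (the principal point, pixels), "eye" and "rotation" of the camera in the world. Camera axes: x right, y down, z forward; pixel columns grow to the right and rows downward; lengths in m; the calibration is good to about 2 mm. A picture is of the moment at which its call begins. There is no depth.
- r.finish_job(): hands the job in; it is judged then, once.
The state is a dict: "time_s": time; "joints": joint angles; "joint_velocities": joint speeds; "effort": joint torques, N m; "tcp_pos": TCP position; "ee_rot": TCP orientation; "wrist_force": force on the tool from outside, world axes, zero at the start; "moment": the same for the moment, N m; "gripper_width": opening from 0.0 (shut) to 1.0 (fully open); "gripper_force": force on a finger pad.
Only numpy, scipy, OpenCV 4.12 (cv2) and the standard library are available. Lean on these libraries where they do the work, as an engineer would, in place of code of your own. Each camera call takes 0.05 s, during which the arm holds its last target. There are 200 camera calls.

## Working session

There is one attempt and no reset: what is moved stays moved. The work goes in short steps, Python scripts to look and compute and a tool call to move; the robot and the scene stay as the last step left them, time stands still between calls to the robot, and variables do not carry over. Pictures are saved under pics/ and viewed, at most 10 in all, crops included, and the job is handed in when it is done.

Besides the shell and the picture viewer there is one more tool, called after "Call:" as name(argument=value, ...) on one line, values as JSON. step_arm: Moves the arm, as the interface text tells. Its arguments: {"type":"object","properties":{"targets":{"type":"string"},"claw":{"type":"number"}},"required":["targets"]}

```bash
mkdir -p pics
cat > h.py <<'E'
import numpy as np,cv2
from station import sense,cams,r
def cap(n,f=None):
    c=cams.capture(n)
    if f: cv2.imwrite('pics/'+f,c["frame"])
    return c
def ray(c,u,v,z):
    f=c["frame"].shape[0]/2/np.tan(np.radians(c["vertical_fov"]/2))
    d=np.array(c["rotation"])@np.array([(u-c["cx"])/f,(v-c["cy"])/f,1]);e=np.array(c["eye"])
    return e+d*(z-e[2])/d[2]
def proj(c,p):
    f=c["frame"].shape[0]/2/np.tan(np.radians(c["vertical_fov"]/2))
    q=np.array(c["rotation"]).T@(np.array(p)-np.array(c["eye"]))
    return q[:2]/q[2]*f+np.array([c["cx"],c["cy"]])
E
python3 - <<'E'
from h import *
for n in("top","side"):
    c=cap(n,n+"0.png");print(n,c["eye"],np.round(c["rotation"],3).tolist(),c["vertical_fov"],c["cx"],c["cy"])
s=sense();print(s["time_s"],s["tcp_pos"],np.round(s["ee_rot"],3))
E
```

```text
top [0.29429859 0.04151887 1.1434288 ] [[0.008, -0.98, 0.198], [-1.0, -0.009, -0.006], [0.007, -0.198, -0.98]] 53.55902294622598 280.128982037845 210.7650033308429
side [-0.01635642  0.7861674   1.043752  ] [[-0.845, -0.375, 0.382], [-0.535, 0.601, -0.594], [-0.007, -0.706, -0.708]] 55.54264839990985 282.5739441806687 210.74638217116444
0.1 [ 0.19337866 -0.59374635  0.22157017] [[-0.951 -0.309 -0.001]
 [-0.309  0.951  0.002]
 [ 0.     0.002 -1.   ]]
```

View pics/top0.png

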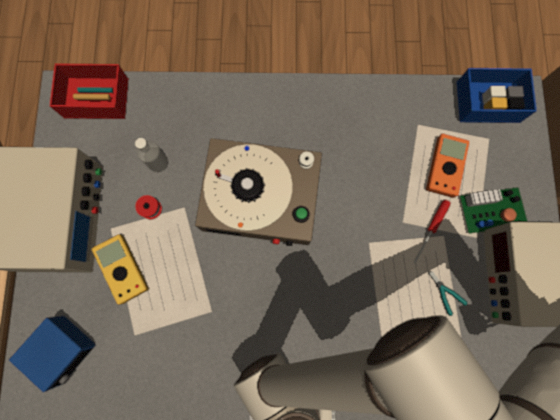

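View pics/side0.png

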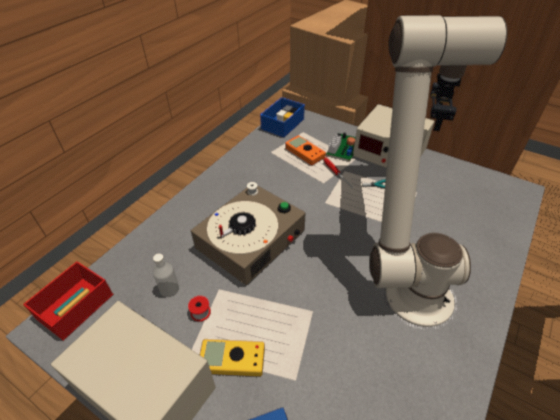

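The top view shows the lever's red post at about (217,174), the orange dot at (240,225), the blue dot at (247,148), the ring at (248,185), the green button at (302,214) and the small spool at (307,159). The side view agrees. Next I'll measure these.

```bash
cat > m.py <<'E'
from h import *
def blobs(img,lo,hi,roi,amin=6):
    hsv=cv2.cvtColor(img,cv2.COLOR_BGR2HSV);m=cv2.inRange(hsv,lo,hi)
    k=np.zeros_like(m);x0,y0,x1,y1=roi;k[y0:y1,x0:x1]=255
    n,l,s,c=cv2.connectedComponentsWithStats(m&k)
    return [(s[i,4],c[i].round(2),s[i,:4].tolist()) for i in range(1,n) if s[i,4]>=amin]
ROI={"top":(190,130,325,245),"side":(185,170,310,280)}
COL={"orange":((6,120,130),(22,255,255)),"red":((0,120,60),(5,255,255)),"blue":((105,120,60),(130,255,255)),"green":((50,90,30),(90,255,255))}
Z={"orange":.1032,"red":.154,"blue":.1032,"green":.12}
def run(names=("top","side"),cols=COL):
    for n in names:
        c=cap(n)
        for k in cols:
            for b in blobs(c["frame"],*COL[k],ROI[n]): print(n,k,b,ray(c,*b[1],Z[k])[:2].round(4))
if __name__=="__main__":
    run()
    for n in("top","side"):
        c=cap(n);x0,y0,x1,y1=ROI[n]
        hsv=cv2.cvtColor(c["frame"],cv2.COLOR_BGR2HSV);m=cv2.inRange(hsv,(12,10,170),(40,110,255))
        k=np.zeros_like(m);k[y0:y1,x0:x1]=m[y0:y1,x0:x1]
        ct=max(cv2.findContours(cv2.morphologyEx(k,cv2.MORPH_CLOSE,np.ones((3,3))),0,1)[0],key=cv2.contourArea)
        P=np.array([ray(c,*p[0],.102)[:2] for p in cv2.convexHull(ct)],np.float32)
        print(n,"plate",cv2.fitEllipse(P))
        cv2.imwrite(f"pics/{n}z.png",cv2.resize(c["frame"][y0:y1,x0:x1],None,fx=5 if n=="top" else 5,fy=5,interpolation=cv2.INTER_CUBIC))
E
python3 m.py
```

```text
top orange (np.int32(20), array([239.9, 224.3]), [238, 222, 5, 5]) [0.4687 0.1371]
top red (np.int32(22), array([217.09, 172.64]), [215, 170, 5, 7]) [0.5889 0.1923]
top red (np.int32(39), array([275.67, 240.69]), [272, 238, 8, 6]) [0.4213 0.0459]
top blue (np.int32(10), array([246.5, 147.8]), [245, 147, 4, 3]) [0.6727 0.1253]
top green (np.int32(118), array([301.1 , 212.86]), [295, 207, 13, 12]) [ 0.4964 -0.017 ]
side orange (np.int32(140), array([189.89, 175.57]), [185, 170, 15, 15]) [0.8765 0.0232]
side orange (np.int32(9), array([200.67, 170.33]), [198, 170, 6, 2]) [ 0.8628 -0.0208]
side orange (np.int32(11), array([265., 241.]), [263, 240, 5, 3]) [0.4666 0.1379]
side red (np.int32(20), array([220.45, 229.2 ]), [219, 225, 4, 10]) [0.5808 0.2055]
side red (np.int32(37), array([290.11, 237.86]), [287, 235, 7, 7]) [0.3845 0.1235]
side green (np.int32(60), array([284. , 205.5]), [280, 202, 9, 8]) [ 0.4913 -0.0119]
top plate ((0.5691466331481934, 0.12004908919334412), (0.22777701914310455, 0.22806112468242645), 172.9525146484375)
side plate ((0.5672653317451477, 0.12013053148984909), (0.2284124791622162, 0.22883567214012146), 1.4307551383972168)
```

View pics/topz.png

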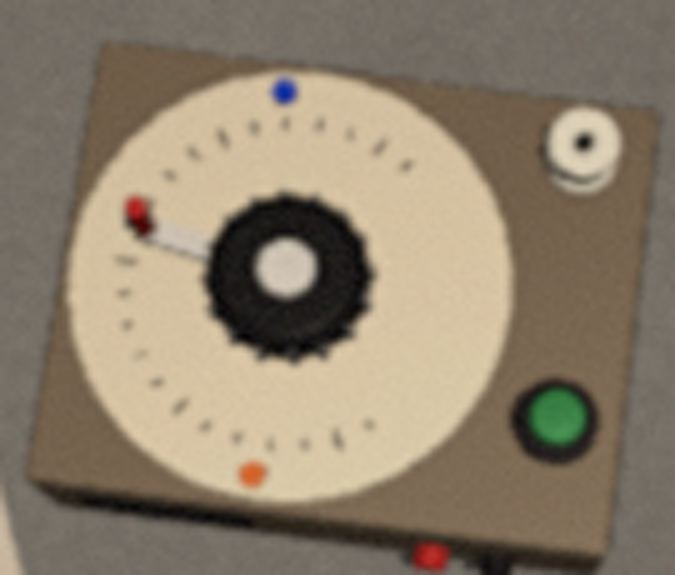

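View pics/sidez.png

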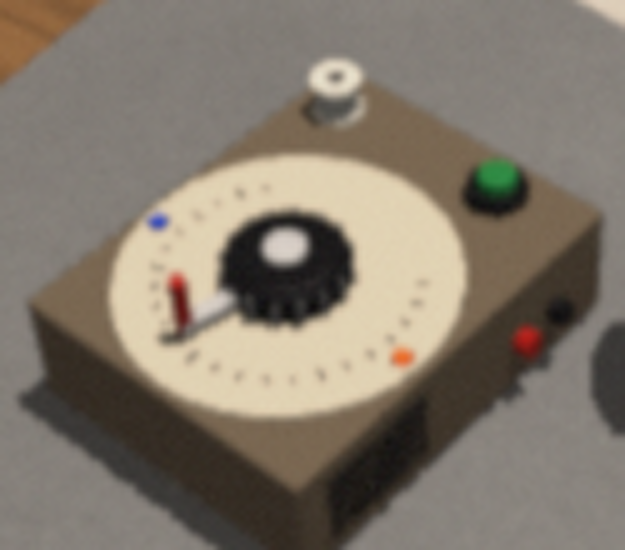

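The pivot is near (0.568, 0.120) and the orange dot is at a world bearing of about 170°. The lever is at about 73°, so it has to go about 97° counter-clockwise. I'll start the transit with the fingers closed.

Call:
step_arm(targets="-2.7 2.5 0 0;-2.7 2.5 0 0;-2.7 2.5 0 0;-2.7 2.5 0 0;-2.7 2.5 0 0;-2.7 2.5 0 0;-2.7 2.5 0 0;-2.7 2.5 0 0;-2.7 2.5 0 0;-2.7 2.5 0 0;-2.7 2.5 0 0;-2.7 2.5 0 0", claw=0)

```text
time_s: 1.3
tcp_pos: [0.4092, -0.2069, 0.2229]
ee_rot: [[-0.951, -0.31, 0.001], [-0.31, 0.951, -0.0], [-0.001, -0.0, -1.0]]
wrist_force: [1.2, -0.5, 0.2]
gripper_width: 0.171
gripper_force: 0.0
```

Call:
step_arm(targets="-2.7 2.5 0 0;-2.7 2.5 0 0;-2.7 2.5 0 0;-2.7 2.5 0 0;-2.7 2.5 0 0;-2.7 2.5 0 0;-2.7 2.5 0 0;-2.7 2.5 0 0;-2.7 2.5 0 0;-2.7 2.5 0 0;-2.7 2.5 0 0;0 0 0 0")

```text
time_s: 2.3
tcp_pos: [0.6085, 0.1498, 0.2212]
ee_rot: [[-0.95, -0.314, 0.001], [-0.314, 0.95, 0.001], [-0.001, 0.0, -1.0]]
wrist_force: [-0.1, -0.2, -0.2]
gripper_width: 0.007
gripper_force: 0.0
```

Call:
step_arm(targets="0 0 0 6;0 0 0 6;0 0 0 6;0 0 0 6;0 0 0 6;0 0 0 6;0 0 0 0")

```text
time_s: 2.88
tcp_pos: [0.6057, 0.1444, 0.2225]
ee_rot: [[-0.951, 0.31, -0.0], [0.31, 0.951, -0.0], [0.0, -0.0, -1.0]]
wrist_force: [0.8, -0.6, 0.3]
gripper_width: 0.004
gripper_force: 0.0
```

```bash
cat > s.py <<'E'
from m import *
s=sense();p=np.array(s["tcp_pos"]);R=np.array(s["ee_rot"]);d=p[:2]-[.5682,.1201]
print(s["time_s"],p.round(4),"xyaw",np.degrees(np.arctan2(R[1,0],R[0,0])).round(1),"r",np.hypot(*d).round(4),"ang",np.degrees(np.arctan2(d[1],d[0])).round(1),"F",np.round(s["wrist_force"],1),"q",np.round(s["joints"],1))
E
python3 - <<'E'
from s import *
c=cap("top");print(ray(c,217.4,171.6,.154),ray(c,218.6,174.5,.116))
for n in("top","side"):
    for b in blobs(c["frame"] if n=="top" else cap("side")["frame"],*COL["red"],ROI[n]): print(n,b)
# triangulate the button's centre
A=[];B=[]
t=cap("top");s2=cap("side")
for c,(u,v) in((t,(301.1,212.86)),(s2,(284,205.5))):
    e=np.array(c["eye"]);d=ray(c,u,v,0)-e;d/=np.linalg.norm(d);M=np.eye(3)-np.outer(d,d);A.append(M);B.append(M@e)
print("button",np.linalg.solve(sum(A),sum(B)))
E
```

```text
2.8833 [0.6057 0.1444 0.2225] xyaw 161.9 r 0.0447 ang 32.9 F [ 0.8 -0.6  0.3] q [ 2.830e+01  2.180e+01  1.000e-01 -0.000e+00 -6.830e+01 -1.363e+02]
[0.59158474 0.19160341 0.154     ] [0.59531083 0.19400485 0.116     ]
top (np.int32(23), array([217.22, 172.35]), [215, 169, 5, 8])
top (np.int32(40), array([275.68, 240.68]), [272, 238, 8, 6])
side (np.int32(35), array([220.43, 228.71]), [218, 224, 5, 11])
side (np.int32(36), array([290.03, 237.92]), [287, 235, 7, 7])
button [ 0.4966069  -0.01788612  0.11269378]
```

Call:
step_arm(targets="-0.25 1.8 0 0;-0.25 1.8 0 0;0 0 2.4 0;0 0 2.4 0;0 0 2.4 0;0 0 2.4 0;0 0 0 0;0 0 0 0")

```text
time_s: 3.75
tcp_pos: [0.6214, 0.177, 0.1256]
ee_rot: [[-0.952, 0.307, -0.002], [0.307, 0.952, -0.002], [0.002, -0.003, -1.0]]
wrist_force: [0.3, 0.3, 0.7]
gripper_width: 0.002
gripper_force: 0.0
```

```bash
python3 s.py
```

```text
3.75 [0.6214 0.177  0.1256] xyaw 162.1 r 0.0779 ang 47.0 F [0.3 0.3 0.7] q [  30.2   28.6   -3.7    0.   -58.  -138.1]
```

Call:
step_arm(targets="0.5 0.35 0 0;0.5 0.35 0 0;0.4 0 0 0;0.4 0 0 0;0.55 0.09 0 -4;0.55 0.09 0 -4;0.55 0.09 0 -4;0.55 0.09 0 -4;0.55 0.09 0 -4;0 0 0 0;0 0 0 0")

```text
time_s: 4.67
tcp_pos: [0.5806, 0.1991, 0.1275]
ee_rot: [[-0.999, -0.034, 0.001], [-0.034, 0.999, 0.001], [-0.001, 0.001, -1.0]]
wrist_force: [0.6, -0.2, -0.3]
gripper_width: 0.007
gripper_force: 0.1
```

Run:
```python
from s import *
for n in("top","side"):
    c=cap(n);x0,y0,x1,y1=ROI[n]
    cv2.imwrite(f"pics/{n}a.png",c["frame"][y0:y1,x0:x1])
    for b in blobs(c["frame"],*COL["red"],ROI[n]): print(n,b,ray(c,*b[1],.14)[:2])
a=cv2.imread("pics/topa.png");b=cv2.imread("pics/sidea.png")
b=cv2.resize(b,(int(b.shape[1]*a.shape[0]/b.shape[0]),a.shape[0]))
i=np.hstack([a,b]);cv2.imwrite("pics/a.png",cv2.resize(i,None,fx=3,fy=3,interpolation=cv2.INTER_CUBIC))
```

```text
4.6667 [0.5806 0.1991 0.1275] xyaw -178.0 r 0.08 ang 81.1 F [ 0.6 -0.2 -0.3] q [  34.    25.5   -8.6   -0.   -55.8 -122.1]
top (np.int32(40), array([275.38, 240.65]), [272, 238, 8, 6]) [0.42314715 0.04670001]
side (np.int32(34), array([226.76, 233.88]), [225, 229, 4, 12]) [0.5618749  0.20124987]
side (np.int32(37), array([290.11, 237.86]), [287, 235, 7, 7]) [0.3907937  0.11310762]
```

View pics/a.png

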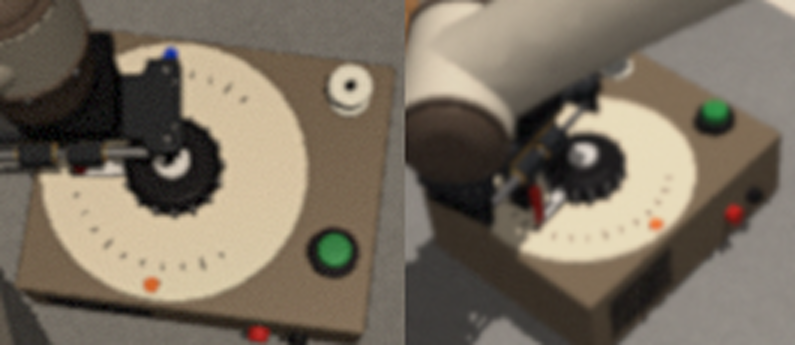

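The side view shows the fingers behind the red post at (227,234), and the lever has turned to about 92°. The push works, so I'll carry on round the arc.

Call:
step_arm(targets="0.55 0.09 0 -4;0.55 0.09 0 -4;0.55 0.09 0 -4;0.55 0.09 0 -4;0.55 0.09 0 -4;0.55 0.09 0 -4;0.55 0.09 0 -4;0.55 0.09 0 -4;0.55 0.09 0 -4;0 0 0 0")

```text
time_s: 5.6
tcp_pos: [0.5317, 0.1911, 0.1267]
ee_rot: [[-0.788, -0.616, 0.0], [-0.616, 0.788, 0.0], [-0.0, 0.0, -1.0]]
wrist_force: [-0.7, -0.1, -0.2]
gripper_width: 0.007
gripper_force: 0.1
```

```bash
python3 s.py
```

```text
5.6 [0.5317 0.1911 0.1267] xyaw -142.0 r 0.0798 ang 117.2 F [-0.7 -0.1 -0.2] q [ 36.2  21.3 -15.7  -0.  -53.  -88.2]
```

Call:
step_arm(targets="0.55 0.09 0 -4;0.55 0.09 0 -4;0.55 0.09 0 -4;0.55 0.09 0 -4;0.55 0.09 0 -4;0.55 0.09 0 -4;0.55 0.09 0 -4;0.55 0.09 0 -4;0.27 0.05 0 -2;0 0 0 0;0 0 0 0")

```text
time_s: 6.52
tcp_pos: [0.4983, 0.1591, 0.1266]
ee_rot: [[-0.311, -0.95, -0.0], [-0.95, 0.311, -0.0], [0.0, 0.0, -1.0]]
wrist_force: [0.5, -0.4, 0.0]
gripper_width: 0.005
gripper_force: 0.1
```

Run:
```python
from s import *
for n in("top","side"):
    c=cap(n);x0,y0,x1,y1=ROI[n]
    cv2.imwrite(f"pics/{n}b.png",c["frame"][y0:y1,x0:x1])
    for b in blobs(c["frame"],*COL["red"],ROI[n],3): print(n,b,ray(c,*b[1],.135)[:2])
    # prediction for reference: post mid height at lever angle 163 / 170
    for a in(160,165,170): print(a,proj(c,[.5682+.078*np.cos(np.radians(a)),.1201+.078*np.sin(np.radians(a)),.135]).round(1))
a=cv2.imread("pics/topb.png");b=cv2.imread("pics/sideb.png")
b=cv2.resize(b,(int(b.shape[1]*a.shape[0]/b.shape[0]),a.shape[0]))
i=np.hstack([a,b]);cv2.imwrite("pics/b.png",cv2.resize(i,None,fx=3,fy=3,interpolation=cv2.INTER_CUBIC))
```

```text
6.5167 [0.4983 0.1591 0.1266] xyaw -108.1 r 0.08 ang 150.9 F [ 0.5 -0.4  0. ] q [ 35.5  17.6 -21.5  -0.  -50.9 -53.6]
top (np.int32(39), array([275.64, 240.69]), [272, 238, 8, 6]) [0.42369686 0.04609126]
160 [235.2 211.7]
165 [237.8 212.5]
170 [240.4 213.1]
side (np.int32(36), array([290.19, 237.89]), [287, 235, 7, 7]) [0.39277923 0.109358  ]
160 [255.3 232.3]
165 [257.1 231.3]
170 [258.7 230.1]
```

View pics/b.png

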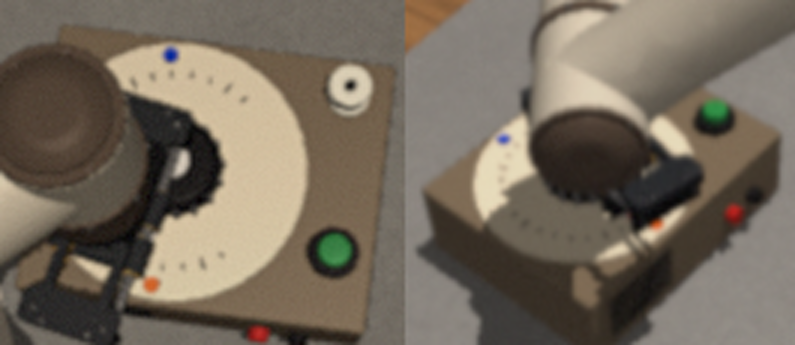

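The gripper hides the post, so I'll back off, rise and look.

Call:
step_arm(targets="-1 0 0 0;-1 0 0 0;0 0 -3.5 0;0 0 -3.5 0;-3.5 0 0 0;-3.5 0 0 0;-3.5 0 0 0;-3.5 0 0 0;-3.5 0 0 0;0 0 0 0;0 0 0 0")

```text
time_s: 7.53
tcp_pos: [0.5582, 0.3469, 0.1949]
ee_rot: [[-0.307, -0.952, -0.001], [-0.952, 0.307, -0.001], [0.002, 0.001, -1.0]]
wrist_force: [0.0, -0.5, -1.3]
gripper_width: 0.003
gripper_force: 0.0
```

```bash
cat > look.py <<'E'
import sys
from s import *
k=sys.argv[1];L=[]
for n,P in(("top",(.5691,.1200)),("side",(.5673,.1201))):
    c=cap(n);x0,y0,x1,y1=ROI[n]
    i=c["frame"][y0:y1,x0:x1]; L.append(cv2.resize(i,(390,330),interpolation=cv2.INTER_CUBIC))
    for col in("red","orange"):
      for b in blobs(c["frame"],*COL[col],ROI[n],3):
        q=ray(c,*b[1],.130 if col=="red" else .1032)[:2]-P; print(n,col,b,"r",np.hypot(*q).round(4),"ang",np.degrees(np.arctan2(q[1],q[0])).round(1))
    # lever angles predicted for the post's middle height
    for a in(155,160,165,170,175): print(a,[proj(c,[P[0]+.078*np.cos(np.radians(a)),P[1]+.078*np.sin(np.radians(a)),z]).round(1).tolist() for z in(.116,.154)])
cv2.imwrite(f"pics/{k}.png",np.hstack(L))
E
python3 look.py c
```

```text
7.5333 [0.5582 0.3469 0.1949] xyaw -107.9 r 0.227 ang 92.5 F [ 0.  -0.5 -1.3] q [ 45.9  26.3   3.2  -0.  -67.  -63.8]
top red (np.int32(19), array([235.68, 211.32]), [234, 209, 4, 7]) r 0.0769 ang 160.2
top red (np.int32(40), array([275.58, 240.62]), [272, 238, 8, 6]) r 0.1623 ang -153.0
top orange (np.int32(20), array([239.9, 224.3]), [238, 222, 5, 5]) r 0.1019 ang 170.3
155 [[233.5, 211.7], [231.9, 208.7]]
160 [[236.0, 212.8], [234.4, 209.8]]
165 [[238.5, 213.6], [237.1, 210.6]]
170 [[241.1, 214.2], [239.8, 211.2]]
175 [[243.8, 214.6], [242.6, 211.6]]
side red (np.int32(30), array([255.97, 231.77]), [254, 227, 4, 12]) r 0.0728 ang 164.0
side red (np.int32(35), array([290.11, 237.8 ]), [287, 235, 7, 7]) r 0.1725 ang -175.1
side orange (np.int32(60), array([196.07, 172.42]), [191, 170, 13, 9]) r 0.3259 ang -22.1
side orange (np.int32(11), array([265., 241.]), [263, 240, 5, 3]) r 0.1023 ang 170.0
155 [[254.0, 237.5], [253.3, 229.2]]
160 [[255.9, 236.6], [255.2, 228.3]]
165 [[257.6, 235.5], [257.0, 227.2]]
170 [[259.2, 234.3], [258.6, 226.0]]
175 [[260.7, 233.1], [260.1, 224.7]]
```

View pics/c.png

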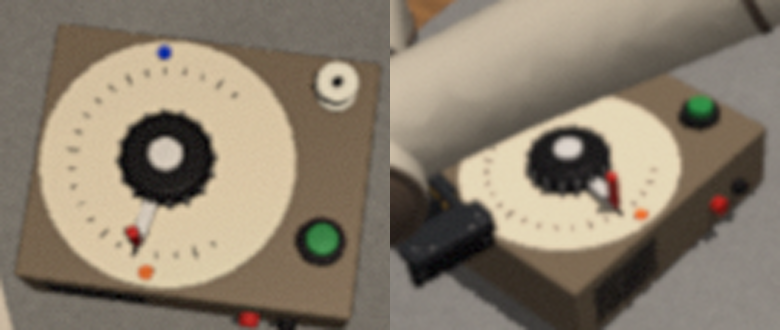

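The lever is at about 161°, measured from the post at (235.7,211.3) in the top view. It needs about 9° more, so I'll go back to the same contact and push on.

Call:
step_arm(targets="3.5 0 0 0;3.5 0 0 0;3.5 0 0 0;3.5 0 0 0;3.5 0 0 0;0 0 3.5 0;0 0 3.5 0;0 0 0 0;0 0 0 0")

```text
time_s: 8.38
tcp_pos: [0.5035, 0.1766, 0.1262]
ee_rot: [[-0.309, -0.951, -0.002], [-0.951, 0.309, -0.002], [0.003, 0.002, -1.0]]
wrist_force: [0.3, 0.6, 0.9]
gripper_width: 0.003
gripper_force: 0.0
```

```bash
python3 s.py
```

```text
8.3833 [0.5035 0.1766 0.1262] xyaw -108.0 r 0.0859 ang 138.9 F [0.3 0.6 0.9] q [ 36.8  18.6 -20.    0.  -51.6 -54.8]
```

Call:
step_arm(targets="0.9 0 0 0;0.9 0 0 0;0.41 0.07 0 -3;0.41 0.07 0 -3;0.41 0.07 0 -3;0 0 0 0;0 0 0 0;0 0 0 0")

```text
time_s: 9.05
tcp_pos: [0.494, 0.1497, 0.1275]
ee_rot: [[-0.157, -0.988, 0.002], [-0.988, 0.157, 0.001], [-0.001, -0.001, -1.0]]
wrist_force: [0.7, 0.7, 0.3]
gripper_width: 0.003
gripper_force: 0.0
```

```bash
python3 s.py
```

```text
9.05 [0.494  0.1497 0.1275] xyaw -99.0 r 0.0799 ang 158.3 F [0.7 0.7 0.3] q [ 34.9  16.9 -22.4   0.  -50.6 -43.9]
```

Call:
step_arm(targets="-1 0 0 0;-1 0 0 0;0 0 -3.5 0;0 0 -3.5 0;-3.5 0 0 0;-3.5 0 0 0;-3.5 0 0 0;-3.5 0 0 0;-3.5 0 0 0;0 0 0 0;0 0 0 0")

```text
time_s: 9.97
tcp_pos: [0.5236, 0.3448, 0.1954]
ee_rot: [[-0.153, -0.988, -0.001], [-0.988, 0.153, -0.001], [0.001, 0.001, -1.0]]
wrist_force: [-0.2, -1.1, -0.2]
gripper_width: 0.005
gripper_force: 0.0
```

```bash
python3 look.py d
```

```text
9.9667 [0.5236 0.3448 0.1954] xyaw -98.8 r 0.2291 ang 101.2 F [-0.2 -1.1 -0.2] q [ 48.1  23.4  -1.5  -0.  -65.2 -56.9]
top red (np.int32(18), array([239.78, 212.39]), [238, 210, 4, 6]) r 0.0766 ang 168.1
top red (np.int32(40), array([275.55, 240.72]), [272, 238, 8, 6]) r 0.1625 ang -153.0
top orange (np.int32(20), array([239.9, 224.3]), [238, 222, 5, 5]) r 0.1019 ang 170.3
155 [[233.5, 211.7], [231.9, 208.7]]
160 [[236.0, 212.8], [234.4, 209.8]]
165 [[238.5, 213.6], [237.1, 210.6]]
170 [[241.1, 214.2], [239.8, 211.2]]
175 [[243.8, 214.6], [242.6, 211.6]]
side red (np.int32(23), array([258.52, 230.78]), [257, 226, 4, 11]) r 0.0753 ang 170.4
side red (np.int32(38), array([290.08, 237.95]), [287, 235, 7, 7]) r 0.1727 ang -175.3
side orange (np.int32(11), array([265., 241.]), [263, 240, 5, 3]) r 0.1023 ang 170.0
155 [[254.0, 237.5], [253.3, 229.2]]
160 [[255.9, 236.6], [255.2, 228.3]]
165 [[257.6, 235.5], [257.0, 227.2]]
170 [[259.2, 234.3], [258.6, 226.0]]
175 [[260.7, 233.1], [260.1, 224.7]]
```

View pics/d.png

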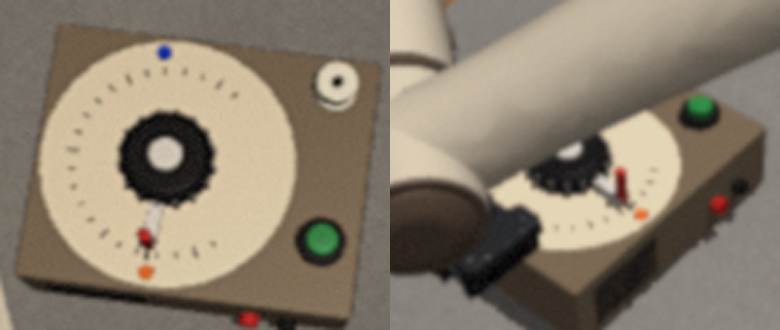

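By both views the lever is at about 168.7°, against 170.1° for the dot, which is about 2.5 mm short. I'll give it one small nudge to centre it.

Call:
step_arm(targets="3.5 0 0 0;3.5 0 0 0;3.5 0 0 0;3.5 0 0 0;3.5 0 0 0;0 0 3.5 0;0 0 3.5 0;0.5 0 0 0;0.5 0 0 0;0 0 0 0;0 0 0 0;0 0 0 0")

```text
time_s: 11.07
tcp_pos: [0.4963, 0.1602, 0.1285]
ee_rot: [[-0.155, -0.988, 0.003], [-0.988, 0.155, 0.002], [-0.002, -0.003, -1.0]]
wrist_force: [0.1, -0.3, -0.3]
gripper_width: 0.003
gripper_force: 0.0
```

```bash
python3 s.py
```

```text
11.0667 [0.4963 0.1602 0.1285] xyaw -98.9 r 0.0823 ang 150.8 F [ 0.1 -0.3 -0.3] q [ 35.7  17.2 -21.7   0.  -50.8 -44.7]
```

Call:
step_arm(targets="0.4 0 0 0;0.4 0 0 0;0.26 0 0 0;0.2 0 0 0;0 0 0 0;0 0 0 0;0 0 0 0")

```text
time_s: 11.65
tcp_pos: [0.4933, 0.147, 0.1265]
ee_rot: [[-0.156, -0.988, -0.0], [-0.988, 0.156, -0.0], [0.0, -0.0, -1.0]]
wrist_force: [-0.6, 0.0, 0.1]
gripper_width: 0.005
gripper_force: 0.1
```

```bash
python3 s.py
```

```text
11.65 [0.4933 0.147  0.1265] xyaw -99.0 r 0.0796 ang 160.2 F [-0.6  0.   0.1] q [ 34.7  16.9 -22.6   0.  -50.5 -43.7]
```

Call:
step_arm(targets="-1 0 0 0;-1 0 0 0;0 0 -3.5 0;0 0 -3.5 0;-3.5 0 0 0;-3.5 0 0 0;-3.5 0 0 0;-3.5 0 0 0;-3.5 0 0 0;0 0 0 0;0 0 0 0")

```text
time_s: 12.57
tcp_pos: [0.5232, 0.3421, 0.1953]
ee_rot: [[-0.153, -0.988, -0.001], [-0.988, 0.153, -0.001], [0.001, 0.001, -1.0]]
wrist_force: [0.0, -0.5, -0.4]
gripper_width: 0.001
gripper_force: 0.0
```

```bash
python3 look.py e | grep -v '^1'
```

```text
top red (np.int32(21), array([240.67, 212.48]), [239, 210, 4, 7]) r 0.0764 ang 169.8
top red (np.int32(38), array([275.55, 240.71]), [272, 238, 8, 6]) r 0.1625 ang -153.0
top orange (np.int32(20), array([239.9, 224.3]), [238, 222, 5, 5]) r 0.1019 ang 170.3
side red (np.int32(24), array([259.33, 230.29]), [258, 226, 3, 11]) r 0.0759 ang 172.7
side red (np.int32(36), array([290.03, 237.92]), [287, 235, 7, 7]) r 0.1725 ang -175.3
side orange (np.int32(11), array([265., 241.]), [263, 240, 5, 3]) r 0.1023 ang 170.0
```

The lever reads 170.4° in the top view and about 171° in the side view, with the dot at 170.1°, so it is centred. Now the button.

Call:
step_arm(targets="3.58 -0.27 0 0;3.58 -0.27 0 0;3.58 -0.27 0 0;3.58 -0.27 0 0;3.58 -0.27 0 0;3.58 -0.27 0 0;3.58 -0.27 0 0;3.58 -0.27 0 0;3.58 -0.27 0 0;3.58 -0.27 0 0;0 0 0 0;0 0 0 0")

```text
time_s: 13.67
tcp_pos: [0.4935, -0.0207, 0.197]
ee_rot: [[-0.161, -0.987, 0.001], [-0.987, 0.161, 0.0], [-0.0, -0.001, -1.0]]
wrist_force: [0.4, 0.9, 0.2]
gripper_width: 0.005
gripper_force: 0.0
```

```bash
python3 s.py
```

```text
13.6667 [ 0.4935 -0.0207  0.197 ] xyaw -99.2 r 0.1594 ang -118.0 F [0.4 0.9 0.2] q [ 16.5  10.5 -19.8   0.  -59.7 -25.7]
```

Call:
step_arm(targets="-0.4 -0.1 2.5 0;0 0 2.5 0;0 0 1.2 0;0 0 0 0;0 0 0 0;0 0 0 0")

```text
time_s: 14.17
tcp_pos: [0.497, -0.0139, 0.1357]
ee_rot: [[-0.155, -0.988, 0.002], [-0.988, 0.155, 0.0], [-0.001, -0.002, -1.0]]
wrist_force: [-0.8, 0.1, 0.0]
gripper_width: 0.005
gripper_force: 0.0
```

Call:
step_arm(targets="0 0 0.2 0;0 0 0.2 0;0 0 0.2 0;0 0 0 0;0 0 0 0;0 0 0 0")

```text
time_s: 14.67
tcp_pos: [0.4962, -0.0144, 0.1286]
ee_rot: [[-0.156, -0.988, 0.0], [-0.988, 0.156, -0.0], [-0.0, -0.0, -1.0]]
wrist_force: [0.4, 0.3, -0.1]
gripper_width: 0.004
gripper_force: 0.0
```

Call:
step_arm(targets="0 0 0.2 0;0 0 0.2 0;0 0 0 0;0 0 0 0;0 0 0 0")

```text
time_s: 15.08
tcp_pos: [0.4961, -0.0143, 0.1245]
ee_rot: [[-0.156, -0.988, -0.0], [-0.988, 0.156, -0.0], [0.0, 0.0, -1.0]]
wrist_force: [-0.1, -0.3, 0.8]
gripper_width: 0.007
gripper_force: 0.0
```

Call:
step_arm(targets="0.2 0 0.1 0;0 0 0.2 0;0 0 0 0;0 0 0 0;0 0 0 0")

```text
time_s: 15.5
tcp_pos: [0.4959, -0.0165, 0.1218]
ee_rot: [[-0.156, -0.988, 0.0], [-0.988, 0.156, -0.0], [0.0, -0.0, -1.0]]
wrist_force: [0.5, -0.6, 2.2]
gripper_width: 0.005
gripper_force: 0.8
```

Call:
step_arm(targets="0 0 0.2 0;0 0 0 0;0 0 0 0;0 0 0 0")

```text
time_s: 15.83
tcp_pos: [0.496, -0.0164, 0.1198]
ee_rot: [[-0.156, -0.988, 0.0], [-0.988, 0.156, -0.0], [0.0, -0.0, -1.0]]
wrist_force: [0.8, -1.2, 3.2]
gripper_width: 0.004
gripper_force: 1.4
```

Call:
step_arm(targets="0 0 0.2 0;0 0 0 0;0 0 0 0;0 0 0 0")

```text
time_s: 16.17
tcp_pos: [0.496, -0.0164, 0.1177]
ee_rot: [[-0.156, -0.988, 0.0], [-0.988, 0.156, -0.0], [0.0, -0.0, -1.0]]
wrist_force: [0.3, -3.5, 3.2]
gripper_width: 0.004
gripper_force: 2.0
```

Call:
step_arm(targets="0 0 0.1 0;0 0 0 0;0 0 0 0;0 0 0 0")

```text
time_s: 16.5
tcp_pos: [0.496, -0.0164, 0.1167]
ee_rot: [[-0.156, -0.988, 0.0], [-0.988, 0.156, -0.0], [0.0, -0.0, -1.0]]
wrist_force: [0.6, -1.8, 4.2]
gripper_width: 0.004
gripper_force: 2.3
```

Call:
step_arm(targets="0 0 0.1 0;0 0 0 0;0 0 0 0;0 0 0 0")

```text
time_s: 16.83
tcp_pos: [0.496, -0.0164, 0.1164]
ee_rot: [[-0.155, -0.988, 0.001], [-0.988, 0.155, -0.0], [0.0, -0.001, -1.0]]
wrist_force: [-0.8, -1.6, 7.8]
gripper_width: 0.005
gripper_force: 4.4
```

The stop stiffened at 7.8 N, past the 5 N spring, so the button is fully down. Releasing straight up.

Call:
step_arm(targets="0 0 -0.5 0;0 0 -1 0;0 0 -3 0;0 0 -3 0;0 0 -3 0;0 0 -2 0;0 -3 0 0;0 -3 0 0;0 0 0 0;0 0 0 0;0 0 0 0")

```text
time_s: 17.75
tcp_pos: [0.554, -0.0253, 0.2391]
ee_rot: [[-0.156, -0.988, -0.003], [-0.988, 0.156, 0.001], [-0.0, 0.003, -1.0]]
wrist_force: [0.7, -0.8, 0.2]
gripper_width: 0.005
gripper_force: 0.0
```

Call:
step_arm(targets="3.5 0 0 0;3.5 0 0 0;3.5 0 0 0;3.5 0 0 0;3.5 0 0 0;3.5 0 0 0;0 0 0 0;0 0 0 0")

```text
time_s: 18.42
tcp_pos: [0.5209, -0.234, 0.2401]
ee_rot: [[-0.159, -0.987, -0.001], [-0.987, 0.159, 0.001], [-0.001, 0.001, -1.0]]
wrist_force: [0.0, 0.5, 0.1]
gripper_width: 0.004
gripper_force: 0.0
```

```bash
python3 look.py f | grep -v '^1'
```

```text
top red (np.int32(21), array([240.67, 212.48]), [239, 210, 4, 7]) r 0.0764 ang 169.8
top red (np.int32(29), array([275.59, 241.07]), [273, 239, 6, 5]) r 0.1633 ang -153.1
top orange (np.int32(20), array([239.9, 224.3]), [238, 222, 5, 5]) r 0.1019 ang 170.3
side red (np.int32(24), array([259.33, 230.29]), [258, 226, 3, 11]) r 0.0759 ang 172.7
side red (np.int32(31), array([290.13, 238.1 ]), [287, 235, 7, 7]) r 0.1731 ang -175.5
side orange (np.int32(164), array([191.16, 174.98]), [185, 170, 19, 16]) r 0.324 ang -18.3
side orange (np.int32(11), array([265., 241.]), [263, 240, 5, 3]) r 0.1023 ang 170.0
```

View pics/f.png

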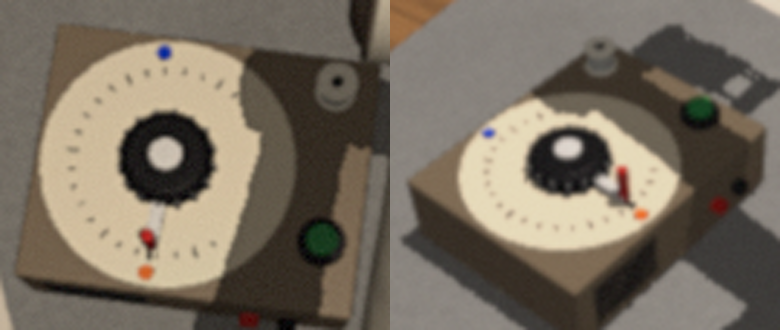

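The lever points at the orange dot, with the post unmoved at (240.7,212.5). The button stands up, the small spool is in place and the arm is clear.

```bash
python3 -c "
from station import r
print(r.finish_job())"
```

```text
the job is handed in; nothing more can be done
None
```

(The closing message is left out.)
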